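# Clamp a carton in the packing bench's cam jig

### The arm

A 6-joint arm with a two-finger parallel gripper is mounted at the origin on the work surface. World frame = base frame: x ahead of the robot, y to its left, z up, the work surface at z = 0. Lengths are in mm, angles in rad, forces in N, time in s.
With the tool pointing down it reaches from about 350 to 875 mm from the base axis. Payload 4.2 kg.
Tool frame: the origin (TCP) lies where the fingers leave the gripper's body, on its centre line; the fingertips stand ahead of it and the grasp point (between the pads) lies 54 mm ahead of it (arm.nose_length is the z of the fingertips in the tool frame, in mm); z points along the fingers, x is the direction in which the jaws open and shut, and the axes are right-handed (so a half turn about z gives the same grasp; the last joint's range is limited). The gripper opens to 85 mm and grips with 20 to 120 N. Pads are 22 mm wide; open, the fingers measure 114 mm over their backs; the gripper's body (76 mm by 85 mm) begins 54 mm behind the grasp point. The pads swing forward as they close: fully open they stand 13 mm farther back than shut.
Start: joints at [1.443, 0.385, 0.008, 0, -1.194, -0.259], TCP at [235.734, 578.817, 303.912] pointing down, gripper open.
Joint ranges: [-3.14, 3.14], [-1.21, 2.06], [-1.07, 1.41], [-3.16, 2.05], [-2.99, -0.16], [-3.1, 3.1]. Speed limits (rad/s): [2.79, 2.79, 3.14, 3.14, 3.14, 3.14].

### API

Orientations are given as a unit quaternion [x, y, z, w].
In Python, from bench import arm, imaging, job_done gives the robot as it stands.
- The arm moves only by the shell command python3 -m crank 'ROWS' [OPENING]. ROWS is a JSON object of lists of equal length, an entry for each row: "delta_pos": the shift along the tool's x, y, z in m, a list of three; "twist": the turn about the tool's z in rad. In form: {"delta_pos": [[tx, ty, tz], ...], "twist": [twist, ...]}. A call has 1 to 8 rows; each row shifts and turns the commanded pose from where the row before left it, along the tool's axes as they then stand; what a row does not reach is not made up. A row lasts 1/12 s, in which the tool goes at most 41.7 mm and 7.16 degrees, less where a joint would pass 70% of its speed; a pose out of reach is approached as far as the arm can. A call is refused whole if a number of a shift passes 0.0417 or a number of a turn 0.125, either way. A call with a gripper value outside its range is refused whole. OPENING is the opening, from 0 (shut) to 1 (fully open), set as the call begins (- or left out, the last holds). The fingers move at their own pace and stop on an object; the grip force is fixed at half the most. Time passes only in rows, so rows that do not move let the fingers close. It gives the time, the measured TCP pose, the force and the opening at its end, in the units of the state.
- arm.read_state(): the state, without advancing time (a new reading comes with each control period).
- imaging.get_image(name): name is "scene" or "top" or "wrist"; returns (picture, depth): 480x640x3 uint8, blue, green, red; 480x640 float32, mm along the optical axis (not along the pixel's ray), 0 where there is no reading.
- imaging.camera_model(name): a dict with "vfov" (degrees; the focal length in pixels is half the picture's height over the tangent of half this angle, whatever the lens; pixels are square), "cx", "cy" (the principal point, pixels), "dist" ([k1, k2, p1, p2, k3] as OpenCV has them; the pictures are not rectified), "T" (4x4, takes a point from camera to world coordinates); the wrist camera has in their place "hand_eye" (4x4, takes a point from camera to tool coordinates, whose origin is the TCP and whose axes are the tool frame's). Camera axes: x right, y up, looking along -z (the intrinsics and any distortion apply to the point x, -y, -z); pixel columns grow to the right and rows downward; lengths in mm; the calibration is good to about 2 mm. A picture is of the moment at which its call begins: read the wrist's pose just before it. camera_model takes no time and is no camera call.
- job_done(): hands the job in, once; it reports no verdict.
The state is a dict: "clock": time; "joints": joint angles; "joint_vel": joint speeds; "joint_efforts": joint torques, N m; "position": TCP position; "ee_rot": TCP orientation; "contact_force": force on the tool from outside, world axes, zero at the start; "wrist_torque": the same for the moment, N m; "gripper_width": finger opening in mm.
Only numpy, scipy, OpenCV 4.12 (cv2) and the standard library are available. Lean on these libraries where they do the work, as an engineer would, in place of code of your own. Each camera call takes 0.05 s, during which the arm holds its last target.

### The job

Set the small brown carton down, without dropping it, in the jig on the packing bench, between the low rails, the blue jaw and the end fence, and let go of it. Then turn the orange wing knob clockwise until the sprung jaw drops forward and clamps the carton against the fence; stop turning as soon as it drops and do not force the knob further. Leave the other things on the bench where they are.

Things in the scene. Friction and masses are not known exactly. Their poses are not given: they have to be found in the camera images.
- carton: the loose carton to be clamped: shut brown cardboard box 58 mm (its x) x 90 mm (its y) x 50 mm high, 0.12 to 0.26 kg, with a tan tape strip and a small white label; origin at the centre of its underside; either way round is right
- jig: clamping jig, fixed to the table: aluminium plate 140 (x) x 295 (y) x 12 mm; origin on the table under it. Along +y it carries: a spring abutment, the round steel cam under the orange wing knob, the blue jaw, the loading place between two low grey rails, and a grey end fence 96 mm wide. In the jig's frame the knob's axis is at x = 0, y = -45 mm
- nest (a point): the clamped carton's underside centre, on the plate 12 mm above the table; axes as the jig's, the carton's 90 mm side goes along y. Rails: inner faces at x = +-33 mm, 10 mm wide, tops 10 mm above this point. Fence face at y = +45 mm, its top 33 mm above. The held-back jaw's face is at y = -53 mm: the opening is 98 x 66 mm, its middle at y = -4 mm
- jaw: sprung blue jaw, 62 mm wide, top 30 mm above the plate, with a steel yoke round the cam; origin mid pressing face at plate level. Slides along the jig's y. The cam holds it back against a 15 N spring; when the yoke's nose drops into the cam's notch it springs 8 mm towards the fence (11 mm if empty). The nose then blocks the cam: turning on by some 0.1 rad loads it hard
- knob_grip (a point): on the knob's upright axis, 62 mm above the table, where to grip the orange wing (56 x 14 mm, 44 to 76 mm above the table); x axis along the wing, turning with it. All else within 70 mm of the axis is lower than 44 mm. Turns clockwise from above with 0.25 N m of friction, stays where left. The notch comes after 0.3 to 1.4 rad, different at each start, not told by the wing
- white_box: loose shut white box, 90 x 120 x 35 mm; bystander, stays where it is; origin at its underside's centre
- scanner: loose beige hand-held scanner, about 190 x 56 x 36 mm, lying; bystander, stays where it is; origin at its underside's centre
- tape_roll: loose roll of tan tape, 100 mm across, 48 mm high, lying flat; bystander, stays where it is; origin at its underside's centre
- card_stack: loose stack of cards, 120 x 160 x 32 mm; bystander, stays where it is; origin at its underside's centre
- pen_cup: loose dark brown cup, 90 mm wide, 100 mm high; bystander, stays where it is; origin at its underside's centre
- marker: loose black marker pen, 16 mm thick, 136 mm long, lying; bystander, stays where it is; origin at the middle of its underside
Things that resemble listed ones, but are neither listed nor needed, are in the scene too. What is shaped like the carton but purple or turquoise is not meant.

How it is judged:
By the outcome, as a careful person would: the job done as asked, in the order asked, and still so for the second after the job is handed in, with the robot touching nothing.
It also fails if it takes over 64 s, if anything falls off the work surface, if the arm or the gripper's body presses on something with over 40 N, if the wrist force passes 120 N, or if a joint passes its speed limit or range.

## Working session

There is one attempt and no reset: what is moved stays moved. The work goes in short steps, Python scripts to look and compute and a shell command to move; the robot and the scene stay as the last step left them, time stands still between calls to the robot, and variables do not carry over. Pictures are saved under pics/ and viewed, and the job is handed in when it is done.

```bash
ls; mkdir -p pics; python3 - <<'E'
from bench import arm, imaging
import cv2
s=arm.read_state(); print(s)
for n in ("scene","top","wrist"):
    im,d=imaging.get_image(n); cv2.imwrite(f"pics/a_{n}.png",im)
    import numpy as np; np.save(f"pics/a_{n}_d.npy",d); 
    print(n,imaging.camera_model(n))
print(arm.nose_length)
E
```

```text
pics
{'clock': 0.0, 'joints': array([ 1.44259430e+00,  3.85563006e-01,  6.60645882e-03, -5.04792750e-04,
       -1.19397057e+00, -2.58589757e-01]), 'joint_vel': array([ 0.00136438,  0.00014691,  0.00024954,  0.00123548, -0.00016933,
       -0.00030797]), 'joint_efforts': array([ 2.10253957e-04, -3.92291522e+01,  1.88397521e+01,  4.18630421e+00,
       -4.63729579e-03,  1.06204592e-07]), 'position': array([235.58187166, 578.4400273 , 302.80906393]), 'ee_rot': array([-5.57946062e-01,  8.29876498e-01, -6.46105735e-04, -8.79001503e-04]), 'contact_force': array([-0.33366194, -0.42852501,  0.38940762]), 'wrist_torque': array([0.03702872, 0.02094823, 0.05193518]), 'gripper_width': 85.27426764012328}
scene {'vfov': 42.61117262068496, 'cx': 321.720008105418, 'cy': 233.27308376107487, 'dist': array([-0.04125256,  0.        ,  0.        ,  0.        ,  0.        ]), 'T': array([[-6.84947319e-01, -6.09232343e-01,  3.99603708e-01,
         1.15828127e+03],
       [ 7.28546829e-01, -5.66553909e-01,  3.85014527e-01,
         5.36225468e+02],
       [-8.16626007e-03,  5.54844682e-01,  8.31913872e-01
[... 447 characters left out ...]
1e+01],
       [-1.13270254e-02,  1.65398481e-01,  9.86161772e-01,
         1.32940859e+03],
       [ 0.00000000e+00,  0.00000000e+00,  0.00000000e+00,
         1.00000000e+00]])}
wrist {'vfov': 59.28825267477176, 'cx': 320.9819387807994, 'cy': 237.11519702201076, 'dist': array([0.01913439, 0.        , 0.        , 0.        , 0.        ]), 'hand_eye': array([[ 9.99998495e-01,  7.17211841e-04, -1.57992661e-03,
         4.34274802e-01],
       [ 2.12746003e-04, -9.54381854e-01, -2.98588733e-01,
        -7.76379313e+01],
       [-1.72200466e-03,  2.98587947e-01, -9.54380570e-01,
        -7.03457451e+01],
       [ 0.00000000e+00,  0.00000000e+00,  0.00000000e+00,
         1.00000000e+00]])}
72.6
```

View pics/a_top.png

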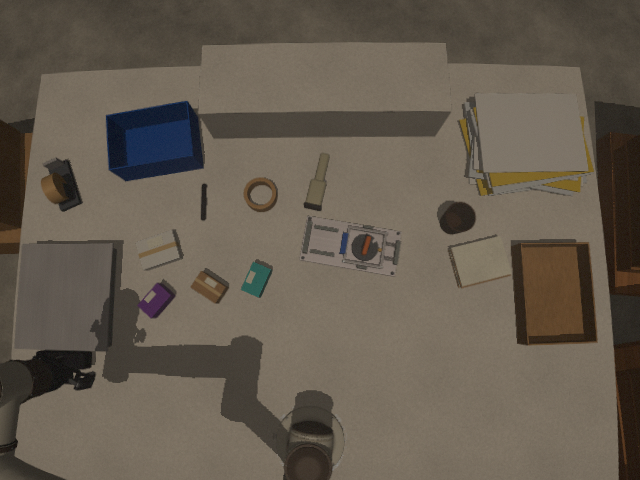

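View pics/a_scene.png

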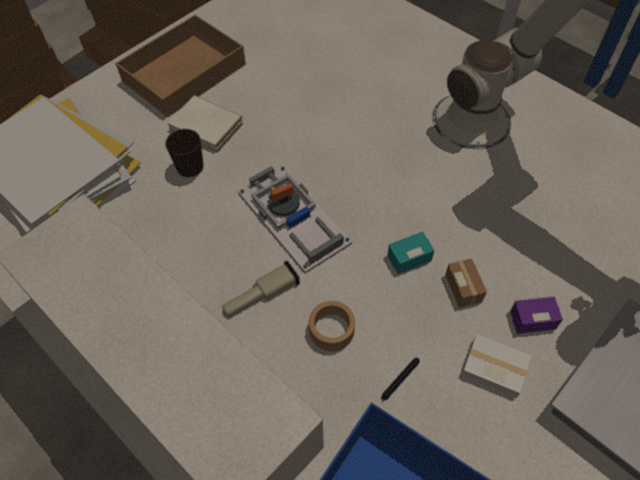

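View pics/a_wrist.png

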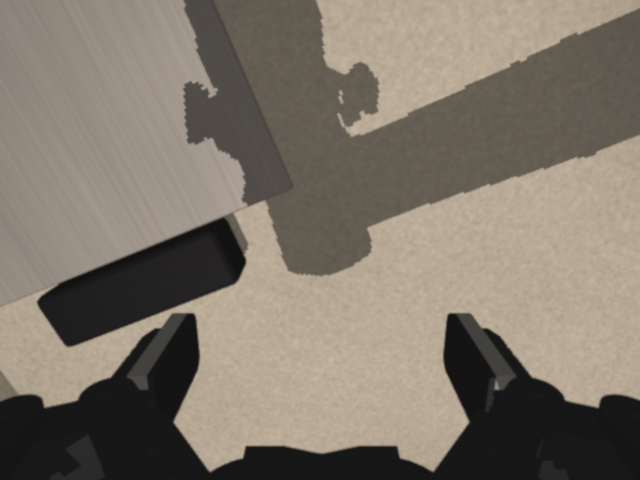

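```bash
cat > h.py <<'E'
import numpy as np, cv2
from bench import arm, imaging
from scipy.spatial.transform import Rotation as R
def K(m):
    f=240/np.tan(np.radians(m["vfov"])/2); return np.array([[f,0,m["cx"]],[0,f,m["cy"]],[0,0,1.]])
def toolT(s):
    T=np.eye(4); T[:3,:3]=R.from_quat(s["ee_rot"]).as_matrix(); T[:3,3]=s["position"]; return T
def camT(n,s=None):
    m=imaging.camera_model(n)
    return m["T"] if n!="wrist" else toolT(s)@m["hand_eye"]
def rays(n,px,s=None):
    m=imaging.camera_model(n); T=camT(n,s)
    u=cv2.undistortPoints(np.array(px,float).reshape(-1,1,2),K(m),m["dist"]).reshape(-1,2)
    d=np.c_[u[:,0],-u[:,1],-np.ones(len(u))]
    return T[:3,3],d@T[:3,:3].T
def cast(n,px,z,s=None):
    o,d=rays(n,px,s); t=(z-o[2])/d[:,2]; return o+d*t[:,None]
def proj(n,P,s=None):
    m=imaging.camera_model(n); T=np.linalg.inv(camT(n,s)); P=np.array(P,float).reshape(-1,3)
    q=P@T[:3,:3].T+T[:3,3]; q=q*[1,-1,-1]
    return cv2.projectPoints(q,np.zeros(3),np.zeros(3),K(m),m["dist"])[0].reshape(-1,2)
def cloud(n,d,s=None):
    m=imaging.camera_model(n); v,u=np.mgrid[0:480,0:640]
    o,r=rays(n,np.c_[u.ravel(),v.ravel()],s)
    return (o+r*d.ravel()[:,None]).reshape(480,640,3)
E
python3 - <<'E'
from h import *
im=cv2.imread("pics/a_top.png"); d=np.load("pics/a_top_d.npy"); c=cloud("top",d)
cv2.imwrite("pics/b_top.png",cv2.resize(im[200:320,120:420],None,fx=2.6,fy=2.6,interpolation=cv2.INTER_CUBIC))
im2=cv2.imread("pics/a_scene.png")
cv2.imwrite("pics/b_scene.png",cv2.resize(im2[150:350,220:570],None,fx=2.2,fy=2.2,interpolation=cv2.INTER_CUBIC))
for p in [(210,286),(256,280),(155,300),(367,245),(350,235),(65,290),(160,250),(400,430),(200,340),(255,205),(225,215)]:
    print(p,c[p[1],p[0]].round(1))
E
```

```text
(210, 286) [451.9 291.3  52.3]
(256, 280) [469.  155.4  51.1]
(155, 300) [410.7 456.2  51.5]
(367, 245) [ 566.1 -170.    76.7]
(350, 235) [ 607.3 -125.9    9.2]
(65, 290) [438.2 732.5  68.7]
(160, 250) [561.6 452.2  39.6]
(400, 430) [ 2.630e+01 -2.638e+02 -1.000e-01]
(200, 340) [291.8 330.8   2.2]
(255, 205) [695.6 162.1  48.4]
(225, 215) [6.761e+02 2.636e+02 6.000e-01]
```

View pics/b_top.png

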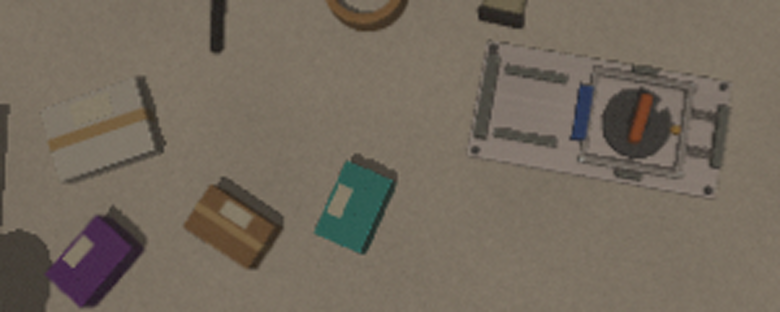

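View pics/b_scene.png

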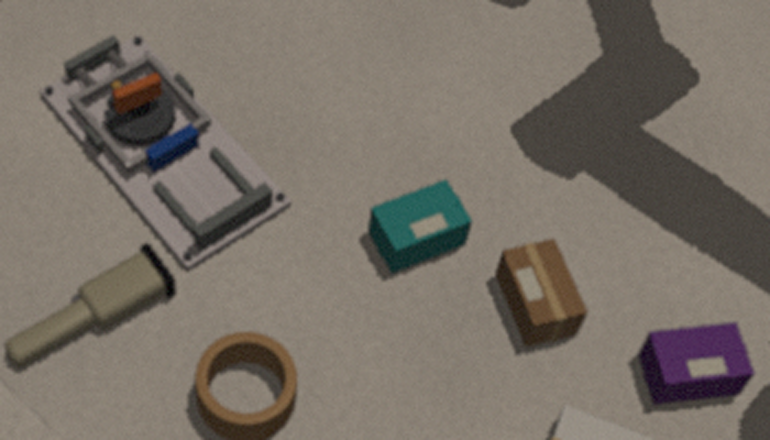

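The top picture shows the carton at px (210,286), between the turquoise and purple decoys, and the jig at (350,245) with its fence on the left and the knob at (367,245). Next I measure both.

```bash
cat > m.py <<'E'
from h import *
def rect(pts):
    r=cv2.minAreaRect(pts[:,:2].astype(np.float32)); return r
im=cv2.imread("pics/a_top.png"); d=np.load("pics/a_top_d.npy"); c=cloud("top",d)
im2=cv2.imread("pics/a_scene.png"); d2=np.load("pics/a_scene_d.npy"); c2=cloud("scene",d2)
# table height check
for nm,I,C in (("top",im,c),("scene",im2,c2)):
    hsv=cv2.cvtColor(I,cv2.COLOR_BGR2HSV)
    X,Y,Z=C[...,0],C[...,1],C[...,2]
    near=(abs(X-452)<70)&(abs(Y-291)<70)
    top=near&(Z>45)&(Z<58)
    top=cv2.morphologyEx(top.astype(np.uint8),cv2.MORPH_OPEN,np.ones((2,2)))
    n,l,st,ce=cv2.connectedComponentsWithStats(top); k=1+np.argmax(st[1:,4])
    cn=max(cv2.findContours((l==k).astype(np.uint8),cv2.RETR_EXTERNAL,cv2.CHAIN_APPROX_NONE)[0],key=len).reshape(-1,2)
    P=cast(nm,cn,50); print(nm,"carton",rect(P), "Z",np.median(Z[l==k]))
    P=cast(nm,np.argwhere(l==k)[:,::-1],50); print(" mean",P.mean(0))
    near=(abs(X-590)<130)&(abs(Y+120)<180)
    b=near&(hsv[...,0]>105)&(hsv[...,0]<130)&(hsv[...,1]>120)
    o=near&(hsv[...,0]<14)&(hsv[...,1]>140)
    for q,m in (("blue",b),("orange",o)):
        mm=m&(Z>25); print(" ",q,m.sum(),rect(C[mm]),np.percentile(Z[m],[5,50,95]).round(1))
    ot=o&(Z>70); P=cast(nm,np.argwhere(ot)[:,::-1],76); print("  wing top",ot.sum(),P.mean(0),rect(P))
E
python3 m.py
```

```text
top carton ((446.0537109375, 294.6706848144531), (92.64700317382812, 58.35047149658203), 57.05903244018555) Z 50.854643108440996
 mean [446.44081046 295.74381662  50.        ]
  blue 50 ((577.9414672851562, -103.47103118896484), (11.378305435180664, 56.92579650878906), 79.66374969482422) [38.3 42.5 45.6]
  orange 86 ((566.5570678710938, -167.50782775878906), (12.780226707458496, 53.22231674194336), 71.45809936523438) [70.  76.2 80.7]
  wing top 81 [ 567.34923027 -167.6421215    76.        ] ((567.102294921875, -167.70327758789062), (12.782737731933594, 54.164215087890625), 72.05400848388672)
scene carton ((450.9743957519531, 304.89520263671875), (91.61226654052734, 59.63934326171875), 57.50212097167969) Z 48.84928727515921
 mean [450.37740489 304.75299618  50.        ]
  blue 224 ((632.7164916992188, -70.5239028930664), (175.55555725097656, 46.821075439453125), 29.70287322998047) [21.2 38.5 43.5]
  orange 230 ((555.8517456054688, -177.67784118652344), (52.49596405029297, 64.99673461914062), 65.37276458740234) [46.3 68.3 77.4]
  wing top 97 [ 568.69992111 -163.64306254   76.        ] ((569.1454467773438, -162.7388153076172), (17.09131622314453, 55.47665023803711), 70.2049789428711)
```

```bash
cat >> h.py <<'E'
def togo(P,yaw):
    "residual to TCP P (mm) and tool-x yaw (deg, mod 180): tool axes m, twist rad"
    s=arm.read_state(); T=toolT(s); dl=T[:3,:3].T@(np.array(P)-T[:3,3])/1000
    y=np.degrees(np.arctan2(T[1,0],T[0,0])); e=yaw-y
    print("t %.2f pos %s yaw %.1f tilt %.2f | shift first(m) %s then twist %.4f (or half-turn: %.4f) F %s w %.1f q6 %.2f"%(s["clock"],s["position"].round(1),y,np.degrees(np.arccos(-T[2,2])),dl.round(4),-np.radians((e+180)%360-180),-np.radians((e)%360-180),s["contact_force"].round(1),s["gripper_width"],s["joints"][5]))
E
python3 -m crank '{"delta_pos":[[0.02,-0.033,0],[0.02,-0.033,0],[0.02,-0.033,0],[0.02,-0.033,0],[0.02,-0.033,0],[0.02,-0.033,0],[0.02,-0.033,0],[0.02,-0.033,0]],"twist":[0,0,0,0,0,0,0,0]}' 1
python3 -m crank '{"delta_pos":[[0.011,-0.019,0],[0.011,-0.019,0],[0,0,0.01],[0,0,0.01],[0,0,0.01],[0,0,0.01],[0,0,0],[0,0,0]],"twist":[0,0,0.12,0.12,0.12,0.12,0.12,0.12]}'
python3 -m crank '{"delta_pos":[[0,0,0],[0,0,0],[0,0,0],[0,0,0],[0,0,0],[0,0,0],[0,0,0],[0,0,0]],"twist":[0.12,0.12,0.12,0.12,0.12,0.12,0.12,0.12]}'
python3 -c "
from h import *
togo([446,295,250],147)"
```

```text
clock: 0.82
position: [420.5, 329.3, 303.8]
ee_rot: [-0.558, 0.83, 0.0, -0.0]
contact_force: [1.1, 0.2, -0.0]
gripper_width: 85.6
clock: 1.48
position: [446.4, 295.9, 262.8]
ee_rot: [-0.227, 0.974, -0.001, -0.001]
contact_force: [0.3, -0.9, 0.4]
gripper_width: 85.5
clock: 2.15
position: [446.6, 296.2, 263.6]
ee_rot: [0.248, 0.969, -0.0, -0.0]
contact_force: [-0.2, -0.0, 0.1]
gripper_width: 85.5
t 2.15 pos [446.6 296.2 263.6] yaw 151.2 tilt 0.04 | shift first(m) [-0.     -0.0014  0.0136] then twist 0.0739 (or half-turn: -3.0677) F [-0.2 -0.   0.1] w 85.5 q6 -1.39
```

```bash
python3 -m crank '{"delta_pos":[[0,0,0],[0,0,0],[0,0,0]],"twist":[0.07,0,0]}'
python3 - <<'E'
from h import *
s=arm.read_state(); im,d=imaging.get_image("wrist"); np.save("pics/c.npy",d); cv2.imwrite("pics/c.png",im)
C=cloud("wrist",d,s); print("table z",np.median(C[100:150,20:60,2]))
hsv=cv2.cvtColor(im,cv2.COLOR_BGR2HSV)
m=((C[...,2]>44)&(C[...,2]<58)&(d>0)).astype(np.uint8); m[:, :]*=(abs(C[...,0]-446)<60)&(abs(C[...,1]-296)<60)
m=cv2.morphologyEx(m,cv2.MORPH_OPEN,np.ones((5,5)))
n,l,st,ce=cv2.connectedComponentsWithStats(m); k=1+np.argmax(st[1:,4])
cn=max(cv2.findContours((l==k).astype(np.uint8),cv2.RETR_EXTERNAL,cv2.CHAIN_APPROX_NONE)[0],key=len).reshape(-1,2)
cv2.drawContours(im,[cn.reshape(-1,1,2)],-1,(0,0,255),1); cv2.imwrite("pics/c2.png",im)
print(np.median(C[...,2][l==k]), cv2.minAreaRect(cast("wrist",cn,50,s)[:,:2].astype(np.float32)))
togo([446,295,250],147)
E
```

```text
clock: 2.4
position: [446.7, 296.2, 263.7]
ee_rot: [0.278, 0.96, -0.0, -0.0]
contact_force: [0.3, 0.4, -0.1]
gripper_width: 85.5
table z 0.6012607317466063
50.37520086401969 ((450.35565185546875, 297.23089599609375), (91.33946990966797, 58.491939544677734), 57.364044189453125)
t 2.45 pos [446.7 296.3 263.8] yaw 147.7 tilt 0.02 | shift first(m) [-0.0001 -0.0015  0.0138] then twist 0.0117 (or half-turn: -3.1299) F [-0.3 -0.  -0.4] w 85.4 q6 -1.45
```

View pics/c2.png

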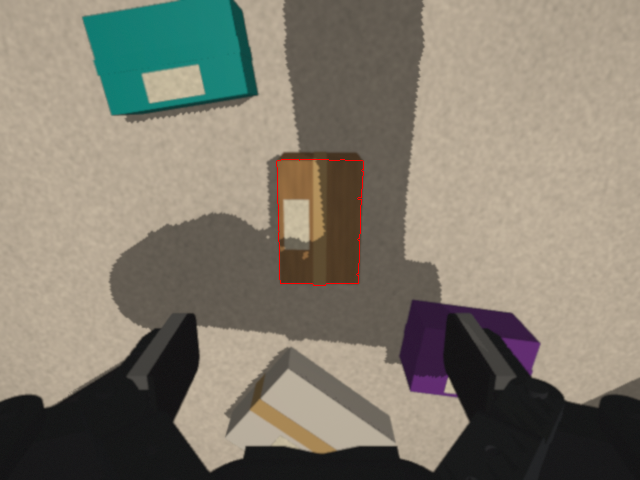

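The wrist view shows the carton upright and aligned, centred at px (320,221). Its measured height is 50.4 mm and its outline 91x58 mm, which match. I'll descend on it.

```bash
python3 -m crank '{"delta_pos":[[-0.0026,0.0028,0.02],[0,0,0.025],[0,0,0.03],[0,0,0.03],[0,0,0.03],[0,0,0.02],[0,0,0.012],[0,0,0.01]],"twist":[0,0,0,0,0,0,0,0]}'
python3 -c "
from h import *
togo([450.4,297.2,87],147.4)"
python3 -m crank '{"delta_pos":[[0,0,0],[0,0,0],[0,0,0],[0,0,0],[0,0,0],[0,0,0],[0,0,0],[0,0,0]],"twist":[0,0,0,0,0,0,0,0]}' 0
python3 -c "
from h import *
togo([450.4,297.2,87],147.4)"
```

```text
clock: 3.12
position: [450.1, 296.9, 85.2]
ee_rot: [0.279, 0.96, -0.001, -0.0]
contact_force: [-0.2, -0.5, 0.4]
gripper_width: 85.4
t 3.12 pos [450.1 296.9  85.2] yaw 147.6 tilt 0.14 | shift first(m) [-0.0001  0.0004 -0.0018] then twist 0.0043 (or half-turn: -3.1373) F [-0.2 -0.5  0.4] w 85.4 q6 -1.45
clock: 3.78
position: [450.7, 297.6, 87.8]
ee_rot: [0.279, 0.96, 0.001, 0.0]
contact_force: [-1.2, 1.1, 5.8]
gripper_width: 57.1
t 3.78 pos [450.7 297.6  87.8] yaw 147.6 tilt 0.08 | shift first(m) [ 0.     -0.0005  0.0008] then twist 0.0032 (or half-turn: -3.1384) F [-1.2  1.1  5.8] w 57.1 q6 -1.45
```

```bash
python3 -m crank '{"delta_pos":[[0,0,-0.005],[0,0,-0.01],[0,0,-0.025],[0,0,-0.03],[0,0,-0.03],[0,0,-0.03],[0,0,-0.03],[0,0,-0.02]],"twist":[0,0,0,0,0,0,0,0]}'
python3 -c "
from h import *
togo([575,50,290],170)"
```

```text
clock: 4.45
position: [450.8, 297.4, 270.7]
ee_rot: [0.279, 0.96, 0.002, 0.001]
contact_force: [-0.3, 0.6, -1.3]
gripper_width: 57.3
t 4.45 pos [450.8 297.4 270.7] yaw 147.6 tilt 0.25 | shift first(m) [-0.2374 -0.1422 -0.0196] then twist -0.3911 (or half-turn: 2.7504) F [-0.3  0.6 -1.3] w 57.3 q6 -1.45
```

```bash
python3 -m crank '{"delta_pos":[[-0.015,-0.009,-0.005],[-0.025,-0.015,-0.005],[-0.03,-0.018,-0.005],[-0.03,-0.018,-0.005],[-0.03,-0.018,0],[-0.03,-0.018,0],[-0.03,-0.018,0],[-0.025,-0.015,0]],"twist":[0,0,0,0,0,0,0,0]}'
python3 -m crank '{"delta_pos":[[-0.015,-0.009,0],[-0.007,-0.004,0],[0,0,0],[0,0,0],[0,0,0],[0,0,0],[0,0,0],[0,0,0]],"twist":[0,0,-0.1,-0.1,-0.1,-0.09,0,0]}'
python3 - <<'E'
from h import *
togo([575,50,290],170)
s=arm.read_state(); im,d=imaging.get_image("wrist"); np.save("pics/d.npy",d); cv2.imwrite("pics/d.png",im); np.savez("pics/d_s.npz",**s)
E
```

```text
clock: 5.12
position: [563.0, 70.8, 287.3]
ee_rot: [0.28, 0.96, -0.0, -0.0]
contact_force: [0.1, 0.1, -1.4]
gripper_width: 56.9
clock: 5.78
position: [574.0, 50.7, 287.1]
ee_rot: [0.089, 0.996, 0.0, -0.0]
contact_force: [0.8, 0.5, -2.5]
gripper_width: 57.3
t 5.78 pos [574.   50.7 287.1] yaw 169.8 tilt 0.02 | shift first(m) [-0.0011 -0.0005 -0.0029] then twist -0.0034 (or half-turn: 3.1382) F [ 0.8  0.5 -2.5] w 57.3 q6 -0.55
```

View pics/d.png

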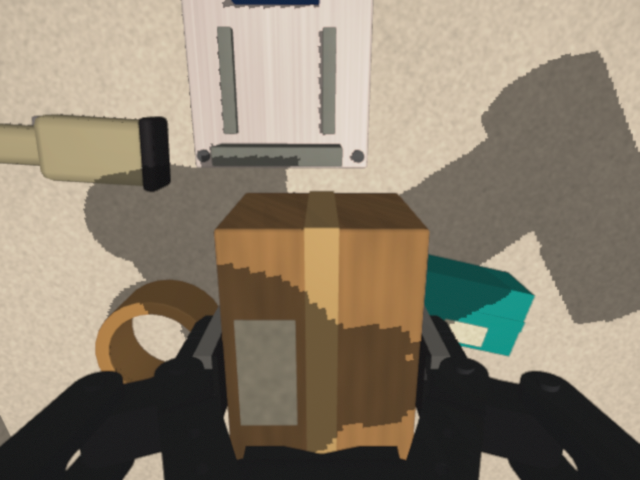

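The wrist view shows the rails at columns 228 and 328, the fence at row 153, and the carton held square. The jaw is just at the top edge (262,3).

```bash
python3 - <<'E'
from h import *
im=cv2.imread("pics/d.png"); d=np.load("pics/d.npy"); s=dict(np.load("pics/d_s.npz")); C=cloud("wrist",d,s)
v,u=np.mgrid[0:480,0:640]
print("plate z",np.median(C[60:110,260:300,2]),"table",np.median(C[40:80,40:150,2]))
win=(v<172)&(u>180)&(u<375)&(d>0)
for nm,m,z in (("rails",win&(C[...,2]>18)&(C[...,2]<27)&(v<138)&(v>20),22),("fence",win&(C[...,2]>40)&(v>130),45),("jaw",win&(C[...,2]>30)&(v<20),42)):
    m=cv2.morphologyEx(m.astype(np.uint8),cv2.MORPH_OPEN,np.ones((3,3)))
    for cn in cv2.findContours(m,cv2.RETR_EXTERNAL,cv2.CHAIN_APPROX_NONE)[0]:
        cn=cn.reshape(-1,2)
        if len(cn)<25: continue
        P=cast("wrist",cn,z,s); r=cv2.minAreaRect(P[:,:2].astype(np.float32))
        print(nm,cn.min(0),cn.max(0),"zmed",np.median(C[...,2][m>0]).round(1),r, cv2.boxPoints(r).round(1).tolist())
# plate bright outline
E
```

```text
plate z 12.368250262399869 table 0.493098589106296
rails [322  27] [336 133] zmed 22.3 ((552.6451416015625, -40.76052474975586), (73.7925796508789, 10.303072929382324), 79.83784484863281) [[541.0999755859375, -76.19999694824219], [551.2000122070312, -78.0], [564.2000122070312, -5.400000095367432], [554.0999755859375, -3.5]]
rails [217  26] [236 133] zmed 22.3 ((627.2978515625, -54.4275016784668), (74.44194030761719, 10.546862602233887), 79.4281005859375) [[615.2999877929688, -90.0], [625.7000122070312, -92.0], [639.2999877929688, -18.799999237060547], [628.9000244140625, -16.899999618530273]]
fence [211 146] [342 166] zmed 45.3 ((599.7216186523438, 3.506039619445801), (14.453596115112305, 95.79862976074219), 79.83220672607422) [[551.2999877929688, 4.800000190734863], [645.5999755859375, -12.100000381469727], [648.0999755859375, 2.200000047683716], [553.9000244140625, 19.100000381469727]]
```

```bash
python3 -c "
from h import *
togo([589.5,-51.8,120],169.75)"
```

```text
t 5.83 pos [574.1  50.6 287.1] yaw 169.8 tilt 0.01 | shift first(m) [-0.0333 -0.0981  0.167 ] then twist 0.0011 (or half-turn: -3.1405) F [-0.2  0.4 -1.1] w 57.3 q6 -0.55
```

```bash
python3 -m crank '{"delta_pos":[[-0.0043,-0.0121,0],[-0.006,-0.018,0.01],[-0.006,-0.018,0.015],[-0.006,-0.018,0.015],[-0.006,-0.018,0.015],[-0.005,-0.014,0.015],[0,0,0.02],[0,0,0.02]],"twist":[0,0,0,0,0,0,0,0]}'
python3 -m crank '{"delta_pos":[[0,0,0.02],[0,0,0.02],[0,0,0.01],[0,0,0.007],[0,0,0],[0,0,0]],"twist":[0,0,0,0,0,0]}'
python3 - <<'E'
from h import *
togo([589.5,-51.8,100],169.75)
s=arm.read_state(); im,d=imaging.get_image("wrist"); np.save("pics/e.npy",d); cv2.imwrite("pics/e.png",im); np.savez("pics/e_s.npz",**s)
E
```

```text
clock: 6.5
position: [590.2, -53.6, 176.4]
ee_rot: [0.089, 0.996, 0.0, 0.0]
contact_force: [0.4, 0.2, -1.3]
gripper_width: 57.5
clock: 7.0
position: [590.5, -52.1, 120.5]
ee_rot: [0.088, 0.996, -0.0, 0.0]
contact_force: [0.3, 0.2, -0.8]
gripper_width: 57.2
t 7.00 pos [590.5 -52.1 120.5] yaw 169.9 tilt 0.05 | shift first(m) [0.001  0.0002 0.0205] then twist 0.0029 (or half-turn: -3.1387) F [ 0.3  0.2 -0.8] w 57.2 q6 -0.36
```

View pics/e.png

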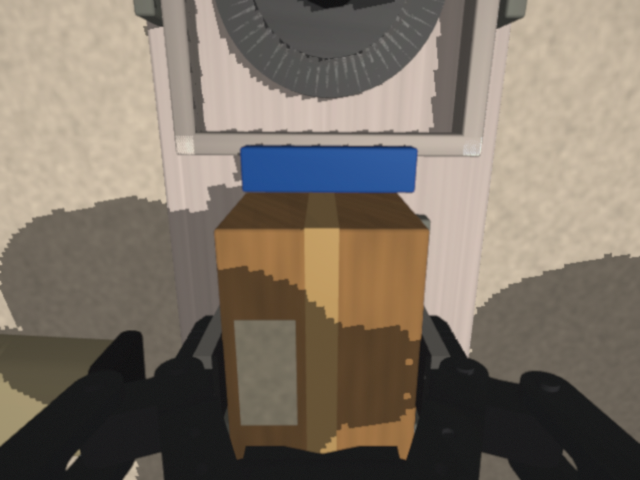

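```bash
python3 - <<'E'
from h import *
s=dict(np.load("pics/e_s.npz")); yd=np.array([.178,.984]); xd=np.array([.984,-.178]); n=np.array([590.2,-47.9])
for nm,px,z in (("jaw face top",[(241,192),(415,192)],42),("carton top edge",[(217,229),(428,229)],83),("carton bottom edge",[(246,194),(398,194)],33)):
    P=cast("wrist",px,z,s)[:,:2]-n; print(nm,"x",(P@xd).round(1),"y",(P@yd).round(1))
E
```

```text
jaw face top x [ 30.9 -31.3] y [-51.7 -51.9]
carton top edge x [ 29.9 -26.2] y [-49.9 -50.1]
carton bottom edge x [ 30.8 -26.9] y [-49.2 -49.3]
```

```bash
python3 -m crank '{"delta_pos":[[0.0017,0.0013,0],[0,0,0.004],[0,0,0.004],[0,0,0.004],[0,0,0.004],[0,0,0.002],[0,0,0],[0,0,0]],"twist":[0,0,0,0,0,0,0,0]}'
python3 -m crank '{"delta_pos":[[0,0,0.001],[0,0,0]],"twist":[0,0]}'
python3 -m crank '{"delta_pos":[[0,0,0.001],[0,0,0]],"twist":[0,0]}'

```

```text
clock: 7.72
position: [588.5, -50.5, 101.6]
ee_rot: [0.088, 0.996, -0.0, -0.0]
contact_force: [0.2, 0.2, -2.2]
gripper_width: 57.4
clock: 7.88
position: [588.6, -50.5, 100.9]
ee_rot: [0.088, 0.996, 0.0, 0.0]
contact_force: [0.0, 0.4, -1.4]
gripper_width: 57.4
clock: 8.05
position: [588.5, -50.5, 99.9]
ee_rot: [0.088, 0.996, 0.0, -0.0]
contact_force: [-0.3, -1.1, -1.3]
gripper_width: 57.2
```

```bash
python3 -m crank '{"delta_pos":[[0,0,0.001],[0,0,0]],"twist":[0,0]}'
python3 -m crank '{"delta_pos":[[0,0,0.001],[0,0,0]],"twist":[0,0]}'
```

```text
clock: 8.22
position: [588.5, -50.5, 99.8]
ee_rot: [0.088, 0.996, -0.0, 0.0]
contact_force: [-3.1, 0.4, 4.2]
gripper_width: 57.0
clock: 8.38
position: [588.5, -50.5, 99.7]
ee_rot: [0.088, 0.996, -0.0, 0.0]
contact_force: [-4.0, 1.9, 9.7]
gripper_width: 57.2
```

```bash
python3 -m crank '{"delta_pos":[[0,0,-0.0015],[0,0,0]],"twist":[0,0]}'
python3 -m crank '{"delta_pos":[[0,0,0],[0,0,0],[0,0,0],[0,0,0],[0,0,0],[0,0,0]],"twist":[0,0,0,0,0,0]}' 1
python3 -m crank '{"delta_pos":[[0,0,-0.01],[0,0,-0.02],[0,0,-0.03],[0,0,-0.03],[0,0,-0.03],[0,0,-0.03],[0,0,0],[0,0,0]],"twist":[0,0,0,0,0,0,0,0]}'
python3 - <<'E'
from h import *
togo([568,-168,240],-108)
s=arm.read_state(); im,d=imaging.get_image("wrist"); np.save("pics/f.npy",d); cv2.imwrite("pics/f.png",im); np.savez("pics/f_s.npz",**s)
E
```

```text
clock: 8.55
position: [588.8, -50.4, 99.8]
ee_rot: [0.088, 0.996, 0.0, 0.001]
contact_force: [1.0, 1.2, 6.0]
gripper_width: 57.1
clock: 9.05
position: [588.5, -50.5, 99.3]
ee_rot: [0.088, 0.996, -0.0, -0.0]
contact_force: [0.6, -0.6, 0.1]
gripper_width: 85.5
clock: 9.72
position: [589.2, -50.4, 252.6]
ee_rot: [0.088, 0.996, 0.001, 0.003]
contact_force: [0.0, 0.4, 0.3]
gripper_width: 85.0
t 9.72 pos [589.2 -50.4 252.6] yaw 169.9 tilt 0.35 | shift first(m) [ 0.0004 -0.1195  0.0123] then twist -1.4326 (or half-turn: 1.7090) F [0.  0.4 0.3] w 85.0 q6 -0.36
```

View pics/f.png

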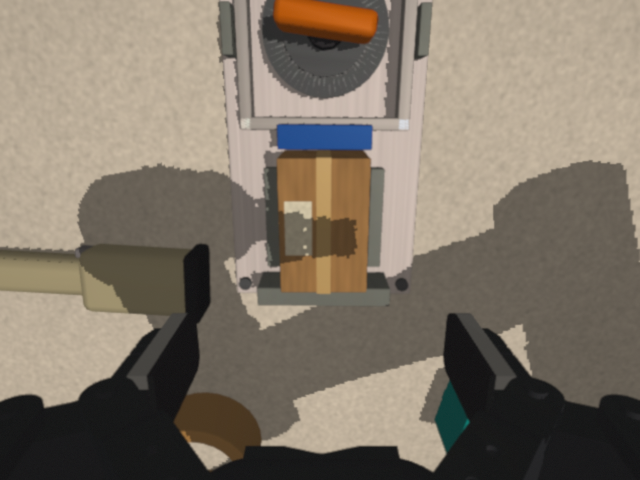

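The carton sits between the rails, jaw and fence, centred at about (323,222). Next I check its height and go to the knob.

```bash
python3 - <<'E'
from h import *
d=np.load("pics/f.npy"); s=dict(np.load("pics/f_s.npz")); C=cloud("wrist",d,s)
print("carton top z corners",[np.median(C[v-5:v+5,u-5:u+5,2]).round(1) for u,v in((290,170),(355,170),(290,280),(355,280))])
E
python3 -m crank '{"delta_pos":[[0,-0.015,0.003],[0,-0.025,0.003],[0,-0.025,0.003],[0,-0.025,0.003],[0,-0.02,0],[0,-0.01,0],[0,0,0],[0,0,0]],"twist":[-0.03,-0.05,-0.05,-0.05,-0.12,-0.12,-0.12,-0.12]}'
python3 -m crank '{"delta_pos":[[0,0,0],[0,0,0],[0,0,0],[0,0,0],[0,0,0],[0,0,0],[0,0,0],[0,0,0]],"twist":[-0.12,-0.12,-0.12,-0.12,-0.12,-0.12,-0.05,0]}'
python3 - <<'E'
from h import *
togo([568,-168,240],-108)
s=arm.read_state(); im,d=imaging.get_image("wrist"); np.save("pics/g.npy",d); cv2.imwrite("pics/g.png",im); np.savez("pics/g_s.npz",**s)
C=cloud("wrist",d,s); hsv=cv2.cvtColor(im,cv2.COLOR_BGR2HSV)
m=((hsv[...,0]<16)&(hsv[...,1]>150)&(C[...,2]>73)&(C[...,2]<80)&(np.hypot(C[...,0]-568,C[...,1]+168)<60)).astype(np.uint8)
cn=max(cv2.findContours(m,cv2.RETR_EXTERNAL,cv2.CHAIN_APPROX_NONE)[0],key=len).reshape(-1,2)
print(cn.min(0),cn.max(0),np.median(C[...,2][m>0]),cv2.minAreaRect(cast("wrist",cn,76,s)[:,:2].astype(np.float32)))
E
```

```text
carton top z corners [np.float64(62.3), np.float64(62.4), np.float64(62.2), np.float64(62.2)]
clock: 10.43
position: [579.1, -170.7, 235.4]
ee_rot: [-0.242, 0.97, 0.001, -0.002]
contact_force: [0.3, 0.5, -1.1]
gripper_width: 85.7
clock: 11.1
position: [579.3, -169.7, 235.8]
ee_rot: [-0.587, 0.81, 0.001, -0.001]
contact_force: [0.3, -0.1, 0.3]
gripper_width: 85.2
t 11.10 pos [ 579.3 -169.7  235.8] yaw -108.1 tilt 0.20 | shift first(m) [ 0.0019  0.0113 -0.0042] then twist -0.0021 (or half-turn: 3.1395) F [ 0.3 -0.1  0.3] w 85.2 q6 1.27
[314 216] [337 304] 75.90236098783453 ((568.8055419921875, -170.12393188476562), (13.33761978149414, 54.709869384765625), 72.51934051513672)
```

View pics/g.png

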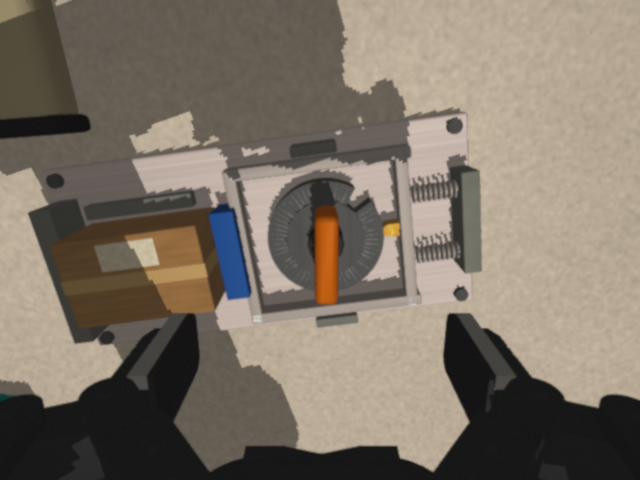

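Corners at 62.3 mm show the carton is flat on the plate. In the wrist view the wing is at (326,255), the amber nose at (390,229) and the notch at (362,205), so I expect about 0.6 rad of turning.

```bash
python3 -c "
from h import *
togo([568.6,-170.1,119],-107.5)"
```

```text
t 11.15 pos [ 579.4 -169.7  236. ] yaw -108.2 tilt 0.17 | shift first(m) [0.0037 0.0098 0.117 ] then twist -0.0128 (or half-turn: 3.1288) F [0.1 0.9 0. ] w 85.4 q6 1.27
```

```bash
python3 -m crank '{"delta_pos":[[0.0037,0.0098,0.007],[0,0,0.02],[0,0,0.025],[0,0,0.025],[0,0,0.02],[0,0,0.012],[0,0,0.006],[0,0,0]],"twist":[-0.0128,0,0,0,0,0,0,0]}'
python3 -m crank '{"delta_pos":[[0,0,0],[0,0,0]],"twist":[0,0]}'
python3 -c "
from h import *
togo([568.6,-170.1,119],-107.5)"
```

```text
clock: 11.82
position: [568.5, -170.2, 120.4]
ee_rot: [-0.591, 0.806, 0.001, -0.002]
contact_force: [-0.7, -0.4, -0.3]
gripper_width: 85.3
clock: 11.98
position: [570.2, -170.3, 123.4]
ee_rot: [-0.592, 0.806, -0.001, 0.001]
contact_force: [-0.1, 0.2, -0.2]
gripper_width: 85.4
t 11.98 pos [ 570.2 -170.3  123.4] yaw -107.4 tilt 0.10 | shift first(m) [0.0003 0.0016 0.0044] then twist 0.0013 (or half-turn: -3.1403) F [-0.1  0.2 -0.2] w 85.4 q6 1.28
```

```bash
python3 -m crank '{"delta_pos":[[0.0003,0.0016,0.0035],[0,0,0]],"twist":[0,0]}'
python3 -m crank '{"delta_pos":[[0,0,0],[0,0,0],[0,0,0],[0,0,0],[0,0,0],[0,0,0],[0,0,0],[0,0,0]],"twist":[0,0,0,0,0,0,0,0]}' 0
python3 - <<'E'
from h import *
togo([568.6,-170.1,119],-107.5); s=arm.read_state(); print(s["wrist_torque"])
im,d=imaging.get_image("wrist"); cv2.imwrite("pics/h.png",im)
E
```

```text
clock: 12.15
position: [567.7, -170.0, 119.2]
ee_rot: [-0.592, 0.806, -0.0, 0.0]
contact_force: [-0.5, 0.1, 0.0]
gripper_width: 85.6
clock: 12.82
position: [568.2, -169.4, 119.1]
ee_rot: [-0.592, 0.806, 0.0, 0.0]
contact_force: [-0.6, 4.3, 3.1]
gripper_width: 13.3
t 12.82 pos [ 568.2 -169.4  119.1] yaw -107.5 tilt 0.06 | shift first(m) [ 0.0005 -0.0006  0.0001] then twist 0.0008 (or half-turn: -3.1408) F [-0.6  4.3  3.1] w 13.3 q6 1.28
[ 1.16913992  0.0876835  -0.29980279]
```

View pics/h.png

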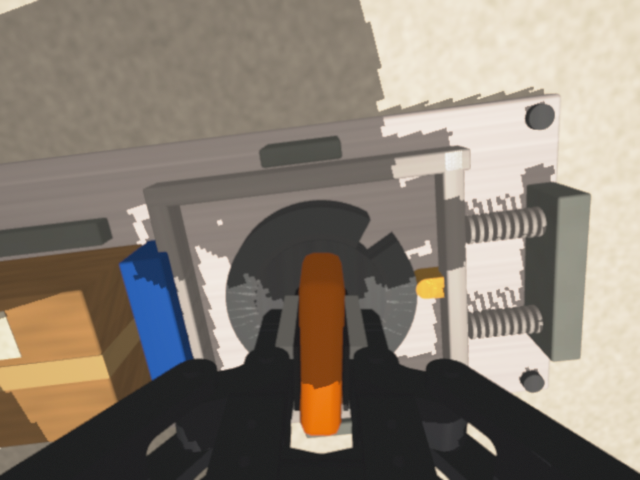

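Wing gripped at 13.3 mm; the view shows the notch at (375,245), and the nose at (430,288). Now I turn clockwise (positive twist) in steps, checking the jaw.

```bash
cat > j.py <<'E'
from h import *
import sys
s=arm.read_state(); im,d=imaging.get_image("wrist"); cv2.imwrite(f"pics/{sys.argv[1]}.png",im); C=cloud("wrist",d,s)
yd=np.array([.178,.984]); xd=np.array([.984,-.178]); n=np.array([590.2,-47.9])
hsv=cv2.cvtColor(im,cv2.COLOR_BGR2HSV)
def loc(m): 
    P=C[m]; q=P[:,:2]-n; return m.sum(),np.median(q@xd).round(1),np.percentile(q@yd,[3,50,97]).round(1)
h=hsv[...,0]; S=hsv[...,1]
print("jaw top",loc((h>105)&(h<125)&(S>130)&(C[...,2]>39)&(C[...,2]<46)&(d>0)))
print("amber",loc((h>18)&(h<28)&(S>150)&(C[...,2]>10)&(C[...,2]<45)&(d>0)&(np.hypot(C[...,0]-568,C[...,1]+170)<70)))
togo([568.2,-169.4,119],-107.5); print("torque",s["wrist_torque"].round(2))
E
python3 j.py k0
python3 -m crank '{"delta_pos":[[0,0,0],[0,0,0],[0,0,0],[0,0,0],[0,0,0],[0,0,0]],"twist":[0.05,0.05,0.05,0.05,0.05,0]}'
python3 j.py k1
```

```text
jaw top (np.int64(4839), np.float64(9.1), array([-67.7, -60.4, -52.7]))
amber (np.int64(439), np.float64(0.4), array([-174.5, -169.5, -164.7]))
t 12.92 pos [ 568.2 -169.5  119.1] yaw -107.4 tilt 0.05 | shift first(m) [-0.0001 -0.      0.0001] then twist 0.0011 (or half-turn: -3.1405) F [-0.2  5.3  3. ] w 13.2 q6 1.28
torque [ 1.29  0.07 -0.25]
clock: 13.42
position: [568.1, -169.6, 119.1]
ee_rot: [-0.487, 0.873, -0.0, -0.0]
contact_force: [0.3, 4.1, 3.0]
gripper_width: 13.0
jaw top (np.int64(3087), np.float64(16.3), array([-67.9, -60.8, -52.8]))
amber (np.int64(265), np.float64(0.7), array([-174.3, -170.6, -165.6]))
t 13.47 pos [ 568.1 -169.7  119.2] yaw -121.6 tilt 0.01 | shift first(m) [-0.0003  0.      0.0002] then twist -0.2467 (or half-turn: 2.8949) F [-0.6  4.8  3.3] w 13.4 q6 1.04
torque [1.16 0.18 0.1 ]
```

View pics/k1.png

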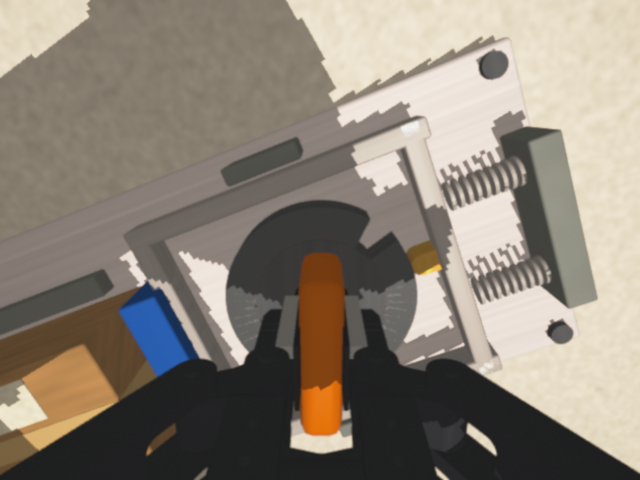

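The cam turns with the wing; the nose at (425,258) is nearing the notch at (378,243), with roughly 0.3-0.4 rad left.

```bash

python3 -m crank '{"delta_pos":[[0,0,0],[0,0,0],[0,0,0],[0,0,0],[0,0,0]],"twist":[0.05,0.05,0.05,0.03,0]}'
python3 j.py k2
```

```text
clock: 13.88
position: [568.0, -169.9, 119.1]
ee_rot: [-0.407, 0.913, -0.0, -0.0]
contact_force: [-1.2, 4.3, 3.6]
gripper_width: 13.2
jaw top (np.int64(1923), np.float64(21.6), array([-68. , -61.1, -53. ]))
amber (np.int64(193), np.float64(-0.1), array([-174.2, -170.2, -166.1]))
t 13.93 pos [ 568.  -169.9  119.2] yaw -131.9 tilt 0.01 | shift first(m) [-0.0005  0.0002  0.0002] then twist -0.4261 (or half-turn: 2.7155) F [-1.   4.1  3.5] w 13.1 q6 0.86
torque [1.18 0.28 0.33]
```

View pics/k2.png

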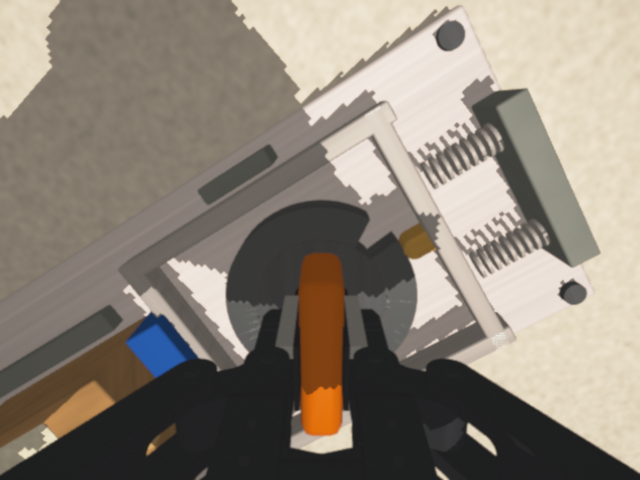

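```bash

python3 -m crank '{"delta_pos":[[0,0,0],[0,0,0]],"twist":[0.04,0]}'
python3 j.py k3
python3 -m crank '{"delta_pos":[[0,0,0],[0,0,0]],"twist":[0.04,0]}'
python3 j.py k4
```

```text
clock: 14.1
position: [567.9, -169.9, 119.1]
ee_rot: [-0.388, 0.921, 0.0, -0.0]
contact_force: [-1.0, 4.5, 4.1]
gripper_width: 12.9
jaw top (np.int64(1652), np.float64(22.7), array([-68. , -61.2, -53. ]))
amber (np.int64(182), np.float64(0.0), array([-174.3, -170.2, -165.9]))
t 14.15 pos [ 567.9 -169.9  119.1] yaw -134.3 tilt 0.01 | shift first(m) [-0.0006  0.0002  0.0001] then twist -0.4671 (or half-turn: 2.6745) F [-1.7  4.6  4.5] w 13.2 q6 0.82
torque [1.21 0.33 0.21]
clock: 14.32
position: [567.9, -170.0, 119.1]
ee_rot: [-0.37, 0.929, 0.0, -0.0]
contact_force: [-2.4, 4.3, 5.2]
gripper_width: 13.1
jaw top (np.int64(1401), np.float64(23.9), array([-68.1, -61.3, -52.9]))
amber (np.int64(208), np.float64(3.3), array([-174.4, -170.8, -166.2]))
t 14.37 pos [ 567.9 -170.   119.1] yaw -136.6 tilt 0.01 | shift first(m) [-0.0006  0.0002  0.0001] then twist -0.5077 (or half-turn: 2.6339) F [-1.8  4.4  5.8] w 12.8 q6 0.78
torque [1.32 0.45 0.06]
```

```bash

python3 -m crank '{"delta_pos":[[0,0,0],[0,0,0]],"twist":[0.04,0]}' | head -1
python3 j.py k5
```

```text
clock: 14.53
jaw top (np.int64(1126), np.float64(25.2), array([-67.9, -61.6, -53. ]))
amber (np.int64(126), np.float64(0.4), array([-174.1, -170.7, -166. ]))
t 14.58 pos [ 567.8 -170.   119.1] yaw -138.8 tilt 0.01 | shift first(m) [-0.0007  0.0002  0.0001] then twist -0.5471 (or half-turn: 2.5944) F [-1.1  5.1  4.9] w 13.3 q6 0.74
torque [1.23 0.46 0.19]
```

View pics/k5.png

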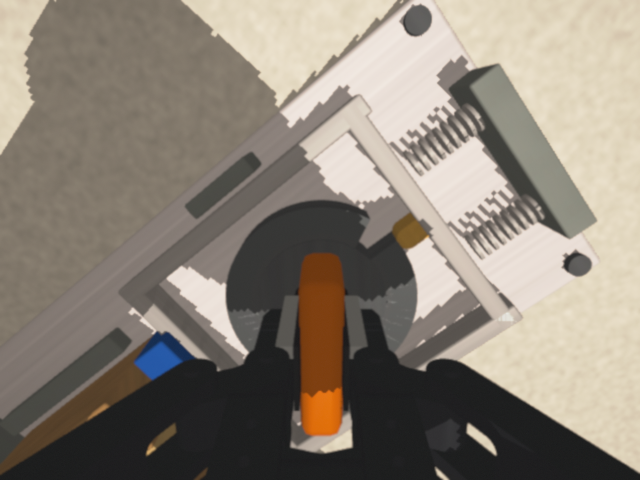

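```bash

python3 -m crank '{"delta_pos":[[0,0,0],[0,0,0]],"twist":[0.03,0]}' | head -1
python3 j.py k6

```

```text
clock: 14.75
jaw top (np.int64(946), np.float64(26.3), array([-68. , -61.7, -53.1]))
amber (np.int64(131), np.float64(2.0), array([-174.2, -170.6, -166. ]))
t 14.80 pos [ 567.8 -170.   119.1] yaw -140.6 tilt 0.01 | shift first(m) [-0.0007  0.0002  0.0001] then twist -0.5770 (or half-turn: 2.5646) F [-2.9  4.8  4.8] w 12.9 q6 0.71
torque [1.26 0.5  0.23]
```

```bash

python3 -m crank '{"delta_pos":[[0,0,0],[0,0,0]],"twist":[0.03,0]}' | head -1
python3 j.py k7

```

```text
clock: 14.97
jaw top (np.int64(717), np.float64(27.3), array([-66.5, -60.5, -51.5]))
amber (np.int64(90), np.float64(3.1), array([-172.6, -168.5, -163.9]))
t 15.02 pos [ 567.6 -170.1  119.1] yaw -142.5 tilt 0.05 | shift first(m) [-0.0009  0.0002  0.0001] then twist -0.6116 (or half-turn: 2.5300) F [-1.9  4.4  6.3] w 12.9 q6 0.67
torque [ 1.2   0.57 -0.79]
```

```bash

python3 -m crank '{"delta_pos":[[0,0,0],[0,0,0]],"twist":[0,0]}' | head -1
python3 j.py k8

```

```text
clock: 15.18
jaw top (np.int64(717), np.float64(27.4), array([-66.4, -60.3, -51.3]))
amber (np.int64(91), np.float64(2.7), array([-172.3, -168.9, -163.7]))
t 15.23 pos [ 567.6 -170.1  119.1] yaw -142.5 tilt 0.06 | shift first(m) [-0.0009  0.0002  0.0001] then twist -0.6116 (or half-turn: 2.5300) F [-2.1  4.7  6.6] w 13.1 q6 0.67
torque [ 1.26  0.55 -0.74]
```

View pics/k8.png

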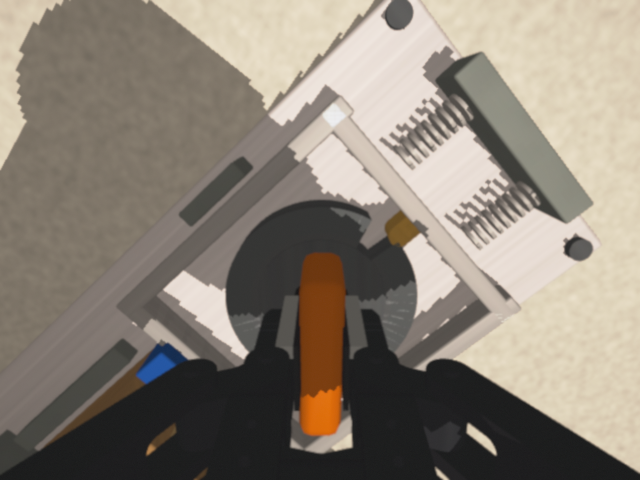

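The jaw has moved 1.6 mm. The nose is on the notch's lip and the reversed torque shows it helping the cam round, so it hasn't dropped yet. I continue in tiny steps.

```bash

python3 -m crank '{"delta_pos":[[0,0,0],[0,0,0]],"twist":[0.02,0]}' | head -1
python3 j.py k9

```

```text
clock: 15.4
jaw top (np.int64(586), np.float64(28.0), array([-66.4, -60.4, -51.6]))
amber (np.int64(98), np.float64(3.4), array([-172.4, -169.3, -164.2]))
t 15.45 pos [ 567.7 -170.1  119.1] yaw -143.6 tilt 0.04 | shift first(m) [-0.0008  0.0003  0.0001] then twist -0.6299 (or half-turn: 2.5117) F [-1.7  5.7  5.1] w 13.0 q6 0.65
torque [ 1.23  0.55 -0.3 ]
```

```bash

python3 -m crank '{"delta_pos":[[0,0,0],[0,0,0]],"twist":[0.02,0]}' | head -1
python3 j.py k10

```

```text
clock: 15.62
jaw top (np.int64(455), np.float64(28.7), array([-66. , -60.9, -51.5]))
amber (np.int64(125), np.float64(2.5), array([-172.4, -169.9, -163.3]))
t 15.67 pos [ 567.7 -170.1  119.1] yaw -144.7 tilt 0.03 | shift first(m) [-0.0008  0.0003  0.0001] then twist -0.6496 (or half-turn: 2.4920) F [-2.5  4.5  4.8] w 13.1 q6 0.63
torque [ 1.22  0.52 -0.32]
```

View pics/k10.png

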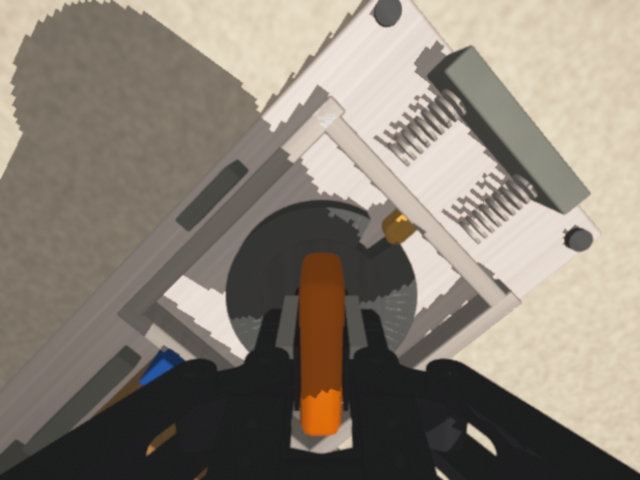

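```bash
python3 - <<'E'
from h import *
im,d=imaging.get_image("scene"); cv2.imwrite("pics/s10.png",cv2.resize(im[150:290,220:380],None,fx=4.5,fy=4.2,interpolation=cv2.INTER_CUBIC))
E
```

```text
(no output)
```

View pics/s10.png

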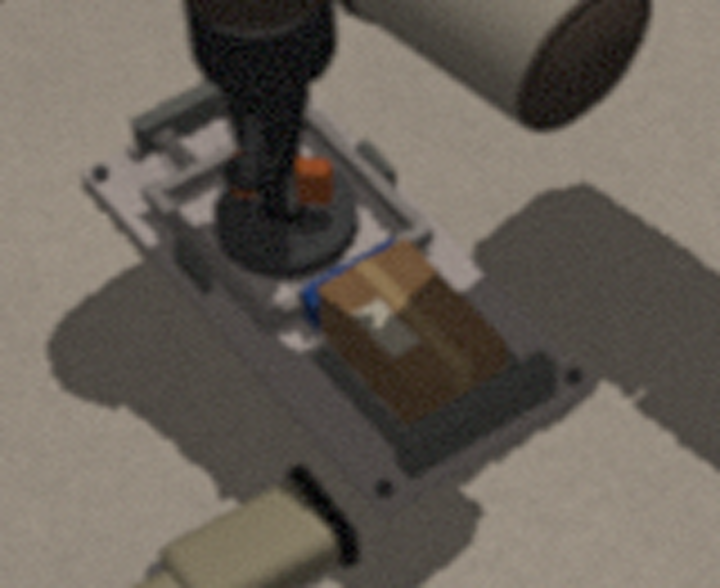

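The nose at (397,227) is still outside the notch at (370,240), so I keep going.

```bash

python3 -m crank '{"delta_pos":[[0,0,0],[0,0,0]],"twist":[0.03,0]}' | head -1
python3 j.py k11

```

```text
clock: 15.88
jaw top (np.int64(204), np.float64(29.8), array([-64.2, -60.8, -52.2]))
amber (np.int64(133), np.float64(1.9), array([-170.6, -167.5, -161.7]))
t 15.93 pos [ 567.6 -170.1  119.1] yaw -146.5 tilt 0.04 | shift first(m) [-0.0009  0.0003  0.0001] then twist -0.6799 (or half-turn: 2.4617) F [-2.7  4.3  5.8] w 12.8 q6 0.60
torque [ 1.18  0.58 -0.32]
```

```bash

python3 -m crank '{"delta_pos":[[0,0,0],[0,0,0]],"twist":[0.03,0]}' | head -1
python3 j.py k12

```

```text
clock: 16.1
jaw top (np.int64(20), np.float64(30.6), array([-60.5, -59.7, -56.5]))
amber (np.int64(137), np.float64(1.2), array([-166.7, -164.1, -158.7]))
t 16.15 pos [ 567.6 -170.2  119.1] yaw -148.1 tilt 0.03 | shift first(m) [-0.0009  0.0004  0.0001] then twist -0.7090 (or half-turn: 2.4326) F [-2.2  4.   5.5] w 12.7 q6 0.58
torque [ 0.95  0.61 -0.17]
```

```bash

python3 -m crank '{"delta_pos":[[0,0,0],[0,0,0]],"twist":[0,0]}' | head -1
python3 j.py k13

```

```text
clock: 16.32
jaw top (np.int64(26), np.float64(30.6), array([-61.2, -59.8, -57. ]))
amber (np.int64(149), np.float64(2.2), array([-166.6, -163.5, -158.6]))
t 16.37 pos [ 567.6 -170.2  119.1] yaw -148.1 tilt 0.03 | shift first(m) [-0.0009  0.0004  0.0001] then twist -0.7090 (or half-turn: 2.4326) F [-2.1  4.   5.1] w 13.1 q6 0.58
torque [ 1.15  0.53 -0.15]
```

View pics/k13.png

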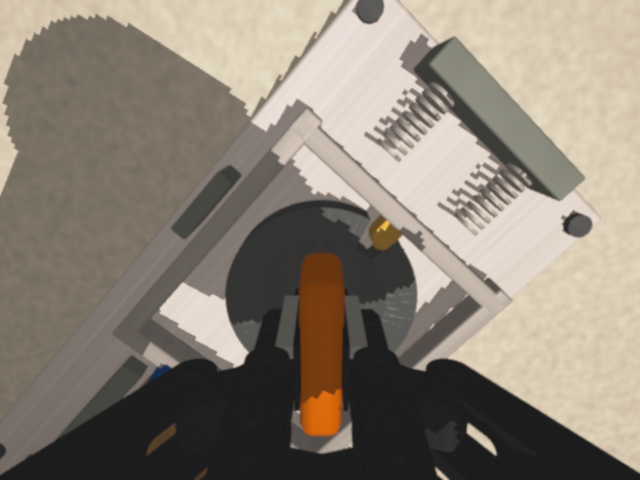

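The nose at (383,232) is in the notch and the jaw has moved about 7.7 mm with low torque. I stop turning, release and check.

```bash

python3 -m crank '{"delta_pos":[[0,0,0],[0,0,0],[0,0,0],[0,0,0],[0,0,0]],"twist":[0,0,0,0,0]}' 0.7
python3 -m crank '{"delta_pos":[[0,0,-0.01],[0,0,-0.02],[0,0,-0.03],[0,0,-0.03],[0,0,-0.03],[0,0,-0.02],[0,0,0],[0,0,0]],"twist":[0,0,0,0,0,0,0,0]}'
python3 j.py k14

```

```text
clock: 16.78
position: [567.9, -170.3, 118.6]
ee_rot: [-0.275, 0.962, -0.0, -0.0]
contact_force: [-0.1, -0.9, -0.1]
gripper_width: 60.0
clock: 17.45
position: [568.3, -170.0, 261.1]
ee_rot: [-0.275, 0.961, -0.001, 0.002]
contact_force: [0.2, -0.4, -0.6]
gripper_width: 59.9
jaw top (np.int64(1621), np.float64(1.5), array([-60.1, -53.2, -45.7]))
amber (np.int64(99), np.float64(-0.4), array([-166. , -162.9, -159.4]))
t 17.50 pos [ 567.6 -169.9  259.4] yaw -148.1 tilt 0.05 | shift first(m) [-6.000e-04  1.000e-04  1.404e-01] then twist -0.7087 (or half-turn: 2.4329) F [-0.2  0.  -1. ] w 59.7 q6 0.57
torque [-0.    0.04 -0.06]
```

View pics/k14.png

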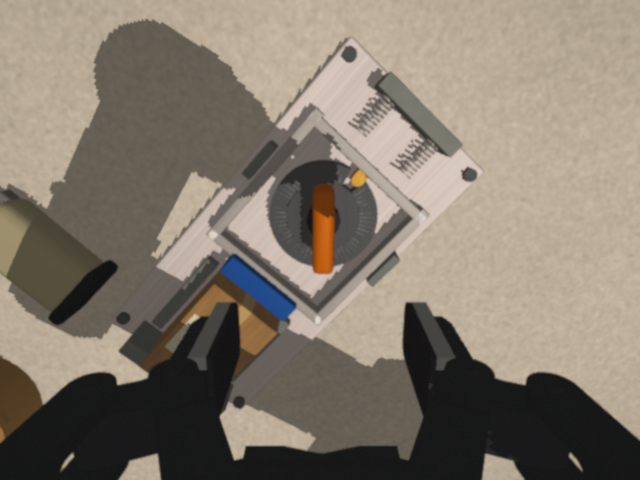

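```bash

python3 -m crank '{"delta_pos":[[-0.008,0.01,0],[-0.014,0.02,0],[-0.02,0.025,0],[-0.02,0.025,0],[-0.014,0.02,0],[-0.004,0.01,0],[0,0,0],[0,0,0]],"twist":[0.06,0.06,0.06,0.06,0.06,0.06,0.06,0]}' 1
python3 - <<'E'
from h import *
togo([568.2,-169.4,119],-107.5)
s=arm.read_state(); im,d=imaging.get_image("wrist"); cv2.imwrite("pics/z.png",im); C=cloud("wrist",d,s)
np.savez("pics/z_s.npz",**s); np.save("pics/z.npy",d)
hsv=cv2.cvtColor(im,cv2.COLOR_BGR2HSV)
yd=np.array([.178,.984]); xd=np.array([.984,-.178]); n=np.array([590.2,-47.9])
q=C[...,:2]-n; X=q@xd; Y=q@yd; Z=C[...,2]
m=(Z>58)&(Z<67)&(abs(X)<40)&(abs(Y)<60)&(d>0)
m=cv2.morphologyEx(m.astype(np.uint8),cv2.MORPH_OPEN,np.ones((5,5)))
cn=max(cv2.findContours(m,cv2.RETR_EXTERNAL,cv2.CHAIN_APPROX_NONE)[0],key=len).reshape(-1,2)
P=cast("wrist",cn,62,s)[:,:2]-n; print("carton x,y",np.c_[P@xd,P@yd].min(0),np.c_[P@xd,P@yd].max(0),"z",np.median(Z[m>0]),cv2.minAreaRect((P).astype(np.float32)))
h=hsv[...,0]
b=(h>105)&(h<125)&(hsv[...,1]>130)&(Z>39)&(Z<46)&(d>0); print("jaw",b.sum(),np.percentile(Y[b],[1,50,99]))
f=(Z>42)&(Z<48)&(abs(X)<46)&(Y>38)&(Y<70)&(d>0); print("fence",f.sum(),np.percentile(Y[f],[1,50,99]))
for k in("top","scene"):
    a,_=imaging.get_image(k); cv2.imwrite(f"pics/z_{k}.png",a)
E
```

```text
clock: 18.17
position: [597.1, -36.3, 257.2]
ee_rot: [-0.069, 0.998, -0.0, -0.002]
contact_force: [0.0, 0.3, 0.1]
gripper_width: 85.2
t 18.17 pos [597.1 -36.3 257.2] yaw -172.1 tilt 0.20 | shift first(m) [ 0.0464 -0.1279  0.1383] then twist -1.1280 (or half-turn: 2.0136) F [0.  0.3 0.1] w 85.2 q6 -0.07
carton x,y [-28.7568967  -44.86152092] [29.80021823 46.60016984] z 62.39075671265957 ((0.6579837799072266, 0.7662239074707031), (91.4813461303711, 58.42738342285156), 79.61578369140625)
jaw 2151 [-59.56432108 -52.32399389 -44.90896391]
fence 1560 [45.61255467 54.68688572 59.60328259]
```

View pics/z.png

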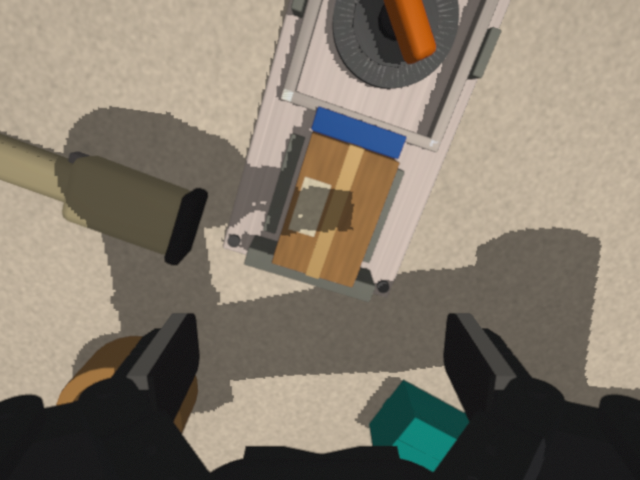

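View pics/z_scene.png

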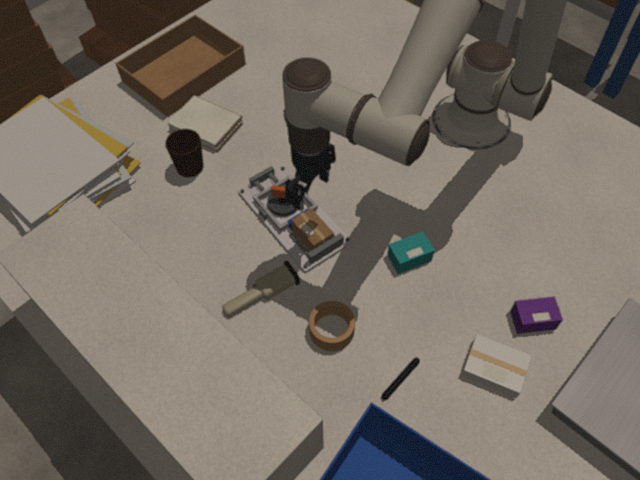

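The jaw face is at -44.9 mm, the carton spans -44.9 to +46.6 mm, and the fence is at 45.6 mm. The carton is flat and clamped, the bystanders look unmoved and the gripper is clear, so I hand in.

```bash
python3 -c "
from bench import job_done; print(job_done())"
```

```text
the job is handed in; nothing more can be done
None
```

I set the brown carton down in the jig between the rails, jaw and fence, and let go of it. I then turned the wing knob clockwise by about 0.71 rad until the sprung jaw dropped, stopped there, let go and backed off. I handed the job in at about 18 s; it gave no verdict.

**Last checks, by wrist camera:**

| Check | Reading |
|---|---|
| Carton top, above the table | 62.4 mm (expected 62) |
| Carton, along the jig | -44.9 to +46.6 mm from the nest |
| Jaw face | -44.9 mm (moved about 7.8 mm) |
| Fence face | about 45.6 mm |

- **Clamped:** the carton lies flat, and the jaw presses it against the fence. The readings overlap by about 1 mm, which is within the 2 mm calibration.
- **Forces:** force readings at the ends of moves stayed near 10 N or below. The torque about the knob's axis was low after the drop, so the knob was not forced.
- **Bystanders:** the other things on the bench looked unmoved in the final scene picture, but I did not measure them again.

**Disagreements:**
- **Partial drop:** the jaw first slipped 1.6 mm as the nose reached the notch's lip. I turned on in small steps for about 0.1 rad more until it dropped fully.
- **First carton position:** the top and scene cameras disagreed by about 10 mm, so I gripped from the wrist camera's measurement instead.

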